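Release the sprung lock pin of a workshop drawer and stow it in the drawer

TASK

The top drawer of the red bench chest is held shut by a yellow-headed sprung lock pin: press the pin's head down against its spring, twist it anticlockwise (seen from above) out of its catch, lift it out and lay it down flat on the black rubber mat. Then pull the drawer well open by its bar handle (about 130 mm), pick the lying pin up again and lay it flat in the drawer's large empty compartment, leaving the drawer open. Do not disturb the other things on the bench.

Things in the scene. Friction and masses are not known exactly. Their poses are not given: they have to be found in the camera images.
- chest: Fixed red two-drawer bench chest, 240 mm deep (x), 280 wide (y), 148 high. Origin at bench level, middle of its front face; x points into the chest, y along the front, z up. Only the upper drawer opens (the lower front is a dummy). The lock block stands out in front of the face at the +y end.
- lock (a point): Middle of the top of the dark steel lock block (52 x 52 mm, 136 to 172 mm above the bench), on the pin's axis, fixed to the chest 27 mm in front of its face and 90 mm to its +y; axes as the chest's. On the block sits a sprung square aluminium collar, 10 mm high, 50 mm wide. The pin must rise 80 mm from its start for its tip to clear block and collar.
- drawer (a joint): Opening of the upper drawer in m: 0 shut, pulled straight out along chest -x to at most 0.15; friction about 2 N. With the pin in its block a steel keeper on the drawer front strikes the pin's shaft within about 6 mm.
- drawer_handle (a point): Centre of the drawer's handle: a steel bar 10 mm thick and 90 mm long along chest y, its axis 38 mm out from the drawer's front face, clear above and below, 112 mm above the bench. Moves with the drawer. Axes as the chest's.
- drawer_space (a point): Point on the floor (94 mm above the bench) of the drawer's large compartment, moving with it; axes as the chest's. Compartment: 70 mm from it to the front wall (chest -x), 126 to the back, 81 to -y, 93 to +y (divider to the sockets). Walls 30 to 36 mm high. Shut, it is 70 mm behind the chest's face; what is still behind the face is covered by the chest's top.
- pin_center (a point): Middle of the lock pin (118 mm long, 0.2 kg), on its axis; z runs along the pin to the yellow head. Steel shaft 16 mm in diameter, 78 long; square yellow flange 46 x 46 x 8 (19 to 27 mm above this point); grip block above. Centre of mass about 6 mm towards the tip. Lying, it rests on flange edge and tip, its axis about 14 mm up 33 mm from the tip.
- pin_grip (a point): Centre of the pin's yellow grip block, 34 (pin x) x 20 (pin y) x 32 mm, 43 mm from pin_center; axes as the pin's. Two lugs (17 mm out, 8 thick) stick out of the shaft along pin x, 4 mm below pin_center. At the start the pin stands locked, its flange resting on the collar, flange top 190 and head top 222 mm above the bench, pin x 18 degrees anticlockwise of chest x.
- pin: The same pin: origin on its axis under the flange, 78 mm from the tip; axes as pin_center. Locked, it cannot rise, and turns only when pushed down over 4 mm (9 at most; spring 6 N at first, 11 N at the bottom). Held down and turned 72 degrees anticlockwise to a stop, pin x lies along chest y (green marks on the block's sides) and it lifts straight out; play about 6 degrees.
- mat: Fixed black rubber mat, 200 (x) x 170 (y) x 4 mm, to the left or the right of the chest. Origin at the middle of its underside.
- tray: Fixed open aluminium parts tray, 170 x 130 x 30 mm, on the other side of the chest from the mat; bystander. Origin at the middle of its underside.
- piston: Bystander: aluminium piston, 60 mm in diameter, 55 mm high, standing on the chest's top. Origin under its centre.
- spray: Bystander: white and blue spray bottle, 76 mm in diameter, 178 mm high. Origin under its centre.
- jar: Bystander: green glass jar, 84 mm in diameter, 110 mm high. Origin under its centre.
- tin: Bystander: blue tin, 66 mm in diameter, 115 mm high. Origin under its centre.
- wrench: Bystander: steel wrench, 170 mm long, lying. Origin under its middle.
- driver: Bystander: screwdriver with a red handle, 190 mm long, lying on the bench in front of the chest. Origin under its middle.
Mind the look-alikes: they are no part of the job. Of the things shaped like the pin, the yellow one is meant.

How it is judged:
By the outcome, as a careful person would: the job done as asked, in the order asked, and still so for the second after the job is handed in, with the robot touching nothing.
It also fails if it takes over 72 s, if anything falls off the work surface, if the arm or the gripper's body presses on something with over 40 N, if the wrist force passes 120 N, or if a joint passes its speed limit or range.

ROBOT

A 6-joint arm with a two-finger parallel gripper is mounted at the origin on the work surface. World frame = base frame: x ahead of the robot, y to its left, z up, the work surface at z = 0. Lengths are in mm, angles in rad, forces in N, time in s.
With the tool pointing down it reaches from about 350 to 875 mm from the base axis. Payload 4.2 kg.
Tool frame: the origin (TCP) lies midway between the tips of the shut fingers; the grasp point (between the pads) lies 19 mm behind it; x points along the fingers, y is the direction in which the jaws open and shut, and the axes are right-handed (so a half turn about x gives the same grasp; the last joint's range is limited). The gripper opens to 85 mm and grips with 20 to 120 N. Pads are 22 mm wide; open, the fingers measure 114 mm over their backs; the gripper's body (76 mm by 85 mm) begins 54 mm behind the grasp point. The pads swing forward as they close: fully open they stand 13 mm farther back than shut.
Start: joints at [-1.004, 0.385, 0.008, 0, -1.194, -0.259], TCP at [189.367, -595.6, 231.312] pointing down, gripper open.
Joint ranges: [-3.14, 3.14], [-1.21, 2.06], [-1.07, 1.41], [-3.16, 2.05], [-2.99, -0.16], [-3.1, 3.1]. Speed limits (rad/s): [2.79, 2.79, 3.14, 3.14, 3.14, 3.14].

INTERFACE

Orientations are given as a unit quaternion [x, y, z, w].
In Python, from bench import readout, imaging, arm gives the robot as it stands.
- The arm moves only by the tool arm_command, never from a script. Its argument "increments" is a list of rows, each a list of 3 entries, a list of its own where there are three numbers: the turn, a rotation vector about the world's x, y, z in degrees, then the shift along the world's x, y, z in mm, then the closure, from 0 (fully open) to 1 (shut). In form: [[[ax, ay, az], [tx, ty, tz], fingers], ...]. A call has exactly 5 rows; each row is the pose to reach, as a shift and turn from the pose measured when the call began; what a row does not reach only later rows make up. A row lasts 1/10 s, in which the tool goes at most 50 mm and 8.59 degrees, less where a joint would pass 70% of its speed; a pose out of reach is approached as far as the arm can. A call with a gripper value outside its range is refused whole. The fingers move at their own pace and stop on an object; the grip force is fixed at half the most. Time passes only in rows, so rows that repeat a pose let the fingers close, or fill a call up. It gives the time, the measured TCP pose, the force and the opening at its end, in the units of the state.
- readout.read_state(): the state, without advancing time (a new reading comes with each control period).
- imaging.get_image(name): name is "scene" or "top"; returns (picture, depth): 480x640x3 uint8, blue, green, red; 480x640 float32, mm along the optical axis (not along the pixel's ray), 0 where there is no reading.
- imaging.camera_info(name): a dict with "vfov" (degrees; the focal length in pixels is half the picture's height over the tangent of half this angle, whatever the lens; pixels are square), "cx", "cy" (the principal point, pixels), "eye" and "rotation" of the camera in the world. Camera axes: x right, y down, z forward; pixel columns grow to the right and rows downward; lengths in mm; the calibration is good to about 2 mm. A picture is of the moment at which its call begins. camera_info takes no time and is no camera call.
- arm.job_done(): hands the job in, once; it reports no verdict.
The state is a dict: "clock": time; "joints": joint angles; "joint_vel": joint speeds; "joint_efforts": joint torques, N m; "position": TCP position; "ee_rot": TCP orientation; "contact_force": force on the tool from outside, world axes, zero at the start; "wrist_torque": the same for the moment, N m; "gripper_width": finger opening in mm.
Only numpy, scipy, OpenCV 4.12 (cv2) and the standard library are available. Lean on these libraries where they do the work, as an engineer would, in place of code of your own. Each camera call takes 0.05 s, during which the arm holds its last target. There are 200 camera calls.

## Working session

There is one attempt and no reset: what is moved stays moved. The work goes in short steps, Python scripts to look and compute and a tool call to move; the robot and the scene stay as the last step left them, time stands still between calls to the robot, and variables do not carry over. Pictures are saved under pics/ and viewed, about 8 in all and at most 12, crops included, and the job is handed in when it is done.

Besides the shell and the picture viewer there is one more tool, called after ">>>" by a JSON object that holds its "method" and its "body". arm_command: Moves the arm, as the interface text tells. Its arguments: {"type":"object","properties":{"increments":{"type":"array","items":{"type":"array"}}},"required":["increments"]}

```bash
mkdir -p pics; ls; cat > h.py <<'E'
import numpy as np, cv2
from bench import readout, imaging, arm
def cam(n):
    c=imaging.camera_info(n); f=240/np.tan(np.radians(c["vfov"])/2)
    return c,f,np.array(c["eye"],float),np.array(c["rotation"],float).reshape(3,3)
def ray(n,u,v):
    c,f,e,R=cam(n); return e,R@np.array([(u-c["cx"])/f,(v-c["cy"])/f,1])
def onz(n,u,v,z):
    e,d=ray(n,u,v); return e+d*(z-e[2])/d[2]
def cloud(n,D):
    c,f,e,R=cam(n); v,u=np.mgrid[:480,:640]
    P=np.stack([(u-c["cx"])/f*D,(v-c["cy"])/f*D,D],-1)@R.T+e; P[D<=0]=np.nan; return P
def proj(n,p):
    c,f,e,R=cam(n); q=R.T@(np.array(p)-e); return q[:2]/q[2]*f+[c["cx"],c["cy"]]
def snap(n,tag):
    I,D=imaging.get_image(n); cv2.imwrite(f"pics/{tag}.png",I); np.save(f"pics/{tag}.npy",D); return I,D
E
python3 - <<'E'
from h import *
for n in("scene","top"):
    print(imaging.camera_info(n)); snap(n,n+"0")
print(readout.read_state())
E
```

```text
pics
{'vfov': 43.95210957182092, 'cx': 321.8960780793566, 'cy': 237.40699325555602, 'eye': array([1306.53077415, -522.44675055,  903.37243698]), 'rotation': array([ 0.80388633,  0.42108584, -0.18954187, -0.37486981])}
{'vfov': 52.29894129447577, 'cx': 319.704133072591, 'cy': 241.02862133905595, 'eye': array([ 385.63281914,    4.53810581, 1091.08119829]), 'rotation': array([ 0.71861222, -0.68728621,  0.07350109, -0.07636578])}
{'clock': 0.1, 'joints': array([-1.00437384e+00,  3.85494773e-01,  6.74379716e-03, -4.26462522e-04,
       -1.19401138e+00, -2.58631828e-01]), 'joint_vel': array([ 0.00140952, -0.00297386,  0.0028448 ,  0.00160578, -0.00057363,
       -0.00075599]), 'joint_efforts': array([-5.01441300e-04, -3.93319094e+01,  1.88930279e+01,  4.19790253e+00,
       -2.54281753e-03,  1.13831675e-05]), 'position': array([ 189.21586752, -595.11235675,  230.31580684]), 'ee_rot': array([-0.10764341,  0.69890828,  0.10902936,  0.6986077 ]), 'contact_force': array([0.4414016 , 0.12553492, 0.56402687]), 'wrist_torque': array([ 0.00290674,  0.00781549, -0.00430415]), 'gripper_width': 85.14595358823803}
```

View pics/scene0.png

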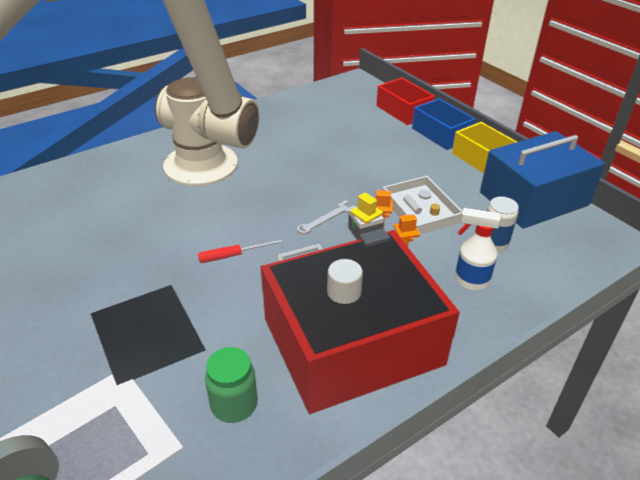

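View pics/top0.png

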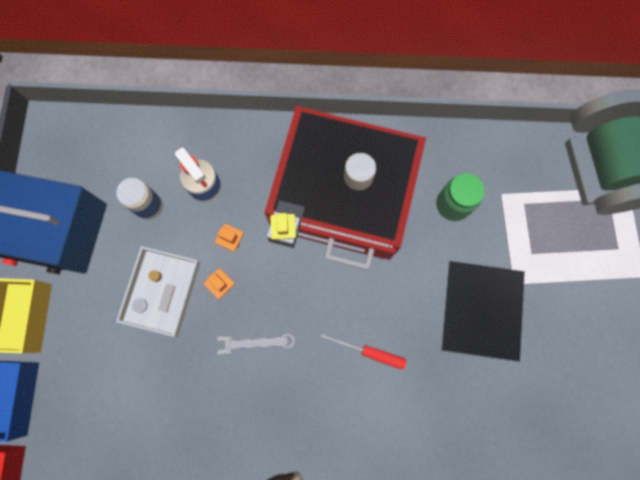

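Scene: the yellow pin stands at top (283,226) / scene (366,208). The look-alikes are orange, at top (229,237) and (219,283). The yellow bin at the far left is not a pin. I choose the yellow one on the lock block. The mat is at top (484,310), on the chest's -y side.

```bash
sed -i 's/np.array(c\["rotation"\],float).reshape(3,3)/Rotation.from_quat(c["rotation"]).as_matrix()/; 1a from scipy.spatial.transform import Rotation' h.py
python3 - <<'E'
from h import *
np.set_printoptions(precision=1,suppress=True)
I=cv2.imread("pics/top0.png");D=np.load("pics/top0.npy");P=cloud("top",D)
print("bench z",P[400,200],P[380,500])
hsv=cv2.cvtColor(I,cv2.COLOR_BGR2HSV)
# chest top: red+black region by height ~148
z=P[...,2]
m=((abs(z-148)<8)).astype(np.uint8); m[:95]=0; m=cv2.morphologyEx(m,cv2.MORPH_OPEN,np.ones((9,9)))
n,l,s,c=cv2.connectedComponentsWithStats(m); k=1+np.argmax(s[1:,4]); 
cs=cv2.findContours((l==k).astype(np.uint8),0,2)[0][0]
r=cv2.minAreaRect(cs); box=cv2.boxPoints(r); W=np.array([onz("top",u,v,148) for u,v in box]); print("chest top box",box,W,[np.linalg.norm(W[i]-W[i-1]) for i in range(4)])
for n in("top","scene"):
    I2=cv2.imread(f"pics/{n}0.png");D2=np.load(f"pics/{n}0.npy");P2=cloud(n,D2);h2=cv2.cvtColor(I2,cv2.COLOR_BGR2HSV)
    y=(cv2.inRange(h2,(24,120,120),(35,255,255))>0)&(P2[...,2]>140)
    for a,b in((210,235),(180,200)):
        mm=y&(P2[...,2]>a)&(P2[...,2]<b); q=P2[mm]; 
        vs,us=np.nonzero(mm)
        if len(q)>4: 
            rr=cv2.minAreaRect(q[:,:2].astype(np.float32)); print(n,a,len(q),q.mean(0),rr,us.mean(),vs.mean())
m=(cv2.inRange(I,(0,0,0),(45,45,45))>0)&(abs(z)<15); m[:, :420]=0; m[:250]=0;m[370:]=0;m[:,530:]=0
cs=max(cv2.findContours(m.astype(np.uint8),0,2)[0],key=cv2.contourArea); box=cv2.boxPoints(cv2.minAreaRect(cs)); print("mat",np.array([onz("top",u,v,4) for u,v in box]))
cv2.imwrite("pics/crop0.png",np.hstack([cv2.resize(I[195:275,240:410],None,fx=3,fy=3,interpolation=2)[:, :400],cv2.resize(cv2.imread("pics/scene0.png")[180:260,320:420],(400,240),interpolation=2)[:,:400]]))
E
```

```text
bench z [262.3 254.7  -3.3] [ 332.3 -387.8   -2.4]
chest top box [[263.8 213.9]
 [291.2 104.1]
 [427.2 138.1]
 [399.8 247.9]] [[ 639.1  127.   148. ]
 [ 880.2   85.8  148. ]
 [ 816.3 -199.5  148. ]
 [ 581.9 -145.1  148. ]] [np.float64(278.0278534286706), np.float64(244.54636351759822), np.float64(292.3261172302711), np.float64(240.63520675065118)]
top 210 203 [603.8  84.  221.6] ((604.5531005859375, 84.57898712158203), (33.81212615966797, 20.154260635375977), 6.656054973602295) 281.37931034482756 222.9064039408867
top 180 307 [602.2  82.8 190.1] ((604.618408203125, 83.74755859375), (45.15189743041992, 44.75624084472656), 6.0193095207214355) 283.2442996742671 227.86644951140065
scene 210 142 [608.8  81.3 220.9] ((607.2525024414062, 83.22093963623047), (35.916873931884766, 26.198511123657227), 10.835715293884277) 367.17605633802816 199.45070422535213
scene 180 222 [613.   76.1 191.4] ((606.107421875, 81.30972290039062), (46.84530258178711, 48.54376983642578), 6.476447105407715) 365.509009009009 213.6216216216216
mat [[ 420.9 -317.1    4. ]
 [ 475.6 -329.2    4. ]
 [ 466.5 -387.7    4. ]
 [ 412.  -375.1    4. ]]
```

View pics/crop0.png

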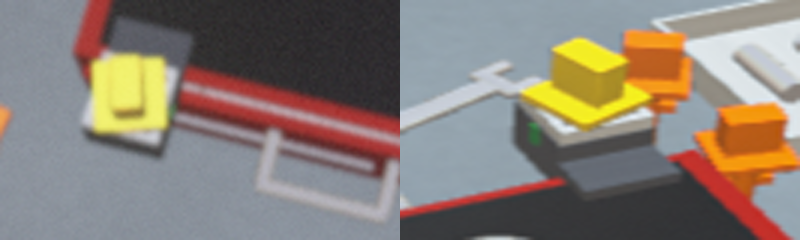

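```bash
python3 - <<'E'
from h import *
np.set_printoptions(precision=1,suppress=True)
I=cv2.imread("pics/top0.png");P=cloud("top",np.load("pics/top0.npy"));z=P[...,2]
m=(I.max(2)<60)&(abs(z-2)<20); m[:255]=0;m[370:]=0;m[:,:435]=0;m[:,535:]=0
cs=max(cv2.findContours(m.astype(np.uint8),0,2)[0],key=cv2.contourArea);b=cv2.boxPoints(cv2.minAreaRect(cs))
print("mat",b,np.array([onz("top",u,v,4) for u,v in b]))
yaw=np.radians(-11.7);c,s=np.cos(yaw),np.sin(yaw);R=np.array([[c,-s],[s,c]]);L=np.array([605,84]);O=L-R@[-27,90]
q=(P[...,:2]-O)@R   # chest coords
mm=(abs(z-112)<9)&(q[...,0]<-25)&(q[...,0]>-55)&(q[...,1]<60)&(q[...,1]>-130)
print("O",O,"handle pts",mm.sum(),np.nanmin(q[mm],0),np.nanmax(q[mm],0),np.nanmean(q[mm],0),"z",np.median(z[mm]))
for n,p in(("jar",(463,187)),("driver",(383,357)),("driver tip",(322,336)),("handle",(348,257))): print(n,onz("top",*p,{"jar":110,"handle":112}.get(n,15)))
print((onz("top",348,257,112)[:2]-O)@R)
T=Rotation.from_quat(readout.read_state()["ee_rot"]).as_matrix();print(T)
E
```

```text
mat [[442.4 352.7]
 [450.3 262.6]
 [525.9 269.2]
 [518.  359.3]] [[ 384.2 -262.6    4. ]
 [ 583.3 -282.     4. ]
 [ 575.8 -451.6    4. ]
 [ 377.5 -425.8    4. ]]
O [613.2  -9.6] handle pts 315 [-54.9 -91.2] [-25.    2.6] [-45.6 -44.7] z 116.10703011148917
jar [ 726.6 -282.7  110. ]
driver [ 369.6 -132.6   15. ]
driver tip [407.9  -0.2  15. ]
handle [565.9 -45.7 112. ]
[-39.  -44.9]
[[-0.  -0.3  1. ]
 [ 0.   1.   0.3]
 [-1.   0.  -0. ]]
```

>>> {"method": "arm_command", "body": {"increments": [[[0, 0, -1], [26, 42, 15], 0], [[0, 0, -2], [52, 85, 30], 0], [[0, 0, -3], [78, 127, 45], 0], [[0, 0, -4], [104, 170, 60], 0], [[0, 0, -4], [130, 212, 70], 0]]}}

```text
clock: 0.6
position: [315.4, -388.6, 299.2]
ee_rot: [-0.083, 0.702, 0.084, 0.702]
contact_force: [1.4, -0.7, -0.8]
gripper_width: 85.3
```

>>> {"method": "arm_command", "body": {"increments": [[[0, 0, -1], [26, 42, 0], 0], [[0, 0, -2], [52, 85, 0], 0], [[0, 0, -3], [78, 127, 0], 0], [[0, 0, -4], [104, 170, 0], 0], [[0, 0, -4], [130, 212, 0], 0]]}}

```text
clock: 1.1
position: [445.5, -174.9, 299.1]
ee_rot: [-0.058, 0.705, 0.06, 0.705]
contact_force: [0.8, -0.9, -0.0]
gripper_width: 85.0
```

>>> {"method": "arm_command", "body": {"increments": [[[0, 0, -1], [26, 42, 0], 0], [[0, 0, -2], [52, 85, 0], 0], [[0, 0, -3], [78, 127, 0], 0], [[0, 0, -3], [104, 170, 0], 0], [[0, 0, -3], [130, 212, 0], 0]]}}

```text
clock: 1.6
position: [575.6, 38.6, 298.8]
ee_rot: [-0.04, 0.706, 0.041, 0.706]
contact_force: [1.7, -0.9, -0.8]
gripper_width: 84.7
```

>>> {"method": "arm_command", "body": {"increments": [[[0, 0, 0], [15, 23, 0], 0], [[0, 0, 0], [29.4, 45.4, -10], 0], [[0, 0, 0], [29.4, 45.4, -40], 0], [[0, 0, 0], [29.4, 45.4, -72], 0], [[0, 0, 0], [29.4, 45.4, -72], 0]]}}

```text
clock: 2.1
position: [601.9, 83.7, 221.1]
ee_rot: [-0.041, 0.71, 0.04, 0.702]
contact_force: [-0.4, -0.6, -0.7]
gripper_width: 85.4
```

```bash
python3 - <<'E'
from h import *
s,_=snap("scene","s1");t,_=snap("top","t1")
print(readout.read_state()["position"])
cv2.imwrite("pics/c1.png",np.hstack([cv2.resize(s[140:260,300:440],(560,480),interpolation=2),cv2.resize(t[180:270,250:310],(240,480))]))
E
```

```text
[605.15446332  83.80018779 226.90628408]
```

View pics/c1.png

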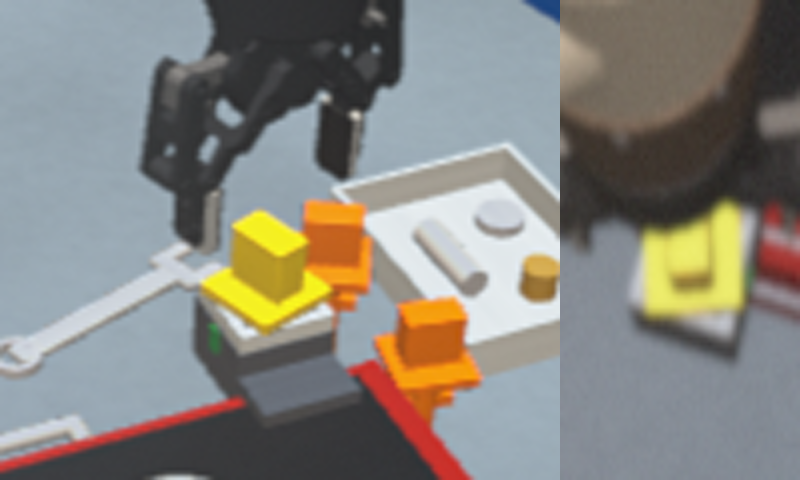

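The crop shows the open fingers straddling the yellow head: tips near crop (205,240) and (345,175), head at (268,240). I descend and grip.

>>> {"method": "arm_command", "body": {"increments": [[[0, 0, 0], [0, 0, -12], 0], [[0, 0, 0], [0, 0, -24], 0], [[0, 0, 0], [0, 0, -31], 0], [[0, 0, 0], [0, 0, -31], 0.4], [[0, 0, 0], [0, 0, -31], 0.6]]}}

```text
clock: 2.7
position: [605.3, 83.7, 196.0]
ee_rot: [-0.041, 0.706, 0.041, 0.706]
contact_force: [0.2, 0.8, 0.3]
gripper_width: 59.0
```

>>> {"method": "arm_command", "body": {"increments": [[[0, 0, 0], [0, 0, 0], 0.8], [[0, 0, 0], [0, 0, 0], 1], [[0, 0, 0], [0, 0, 0], 1], [[0, 0, 0], [0, 0, 0], 1], [[0, 0, 0], [0, 0, 0], 1]]}}

```text
clock: 3.2
position: [605.6, 83.8, 196.6]
ee_rot: [-0.041, 0.706, 0.041, 0.706]
contact_force: [-1.2, 0.3, 2.5]
gripper_width: 18.9
```

>>> {"method": "arm_command", "body": {"increments": [[[0, 0, 0], [0, 0, -3], 1], [[0, 0, 0], [0, 0, -6], 1], [[0, 0, 0], [0, 0, -7.5], 1], [[0, 0, 0], [0, 0, -7.5], 1], [[0, 0, 0], [0, 0, -7.5], 1]]}}

```text
clock: 3.7
position: [605.6, 83.8, 190.3]
ee_rot: [-0.041, 0.706, 0.041, 0.706]
contact_force: [-3.0, 0.3, 6.2]
gripper_width: 18.8
```

>>> {"method": "arm_command", "body": {"increments": [[[0, 0, 5], [0, 0, -1], 1], [[0, 0, 12], [0, 0, -1], 1], [[0, 0, 19], [0, 0, -1], 1], [[0, 0, 26], [0, 0, -1], 1], [[0, 0, 32], [0, 0, -1], 1]]}}

```text
clock: 4.2
position: [606.7, 83.8, 191.1]
ee_rot: [-0.236, 0.665, 0.235, 0.668]
contact_force: [-1.8, 0.8, 7.3]
gripper_width: 19.1
```

```bash
python3 - <<'E'
from h import *
s=readout.read_state();print(s["position"],s["ee_rot"],s["contact_force"],s["wrist_torque"],s["joints"])
s,_=snap("scene","s2")
cv2.imwrite("pics/c2.png",cv2.resize(s[140:260,300:440],(560,480),interpolation=2))
E
```

```text
[606.69165316  83.79887359 191.06998837] [-0.23588049  0.66526746  0.23545758  0.66808633] [-1.80176395  0.83422707  7.26995995] [-0.11100514  0.29173139 -0.05470009] [ 4.01654026e-01  3.91342247e-01 -8.70050830e-02  9.52000474e-04
 -1.08850730e+00 -1.29331467e+00]
```

View pics/c2.png

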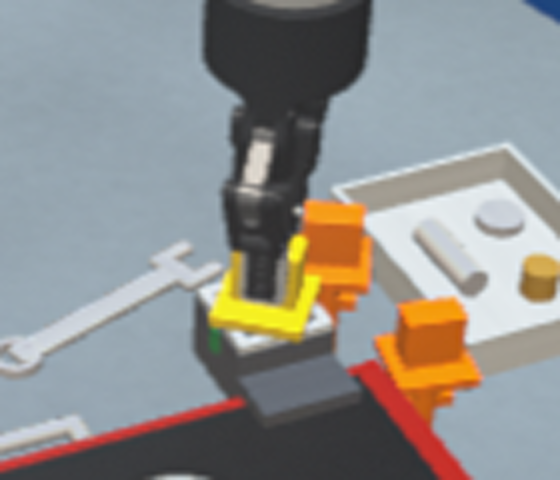

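The yellow flange has turned with the gripper at crop (265,305), still seated low on the collar. I continue the twist to the stop.

>>> {"method": "arm_command", "body": {"increments": [[[0, 0, 8], [-0.5, 0, -1.5], 1], [[0, 0, 16], [-1, 0, -1.5], 1], [[0, 0, 24], [-1, 0, -1.5], 1], [[0, 0, 32], [-1, 0, -1.5], 1], [[0, 0, 39], [-1, 0, -1.5], 1]]}}

```text
clock: 4.75
position: [605.8, 83.5, 191.0]
ee_rot: [-0.447, 0.546, 0.447, 0.549]
contact_force: [-4.7, 0.4, 9.4]
gripper_width: 19.0
```

>>> {"method": "arm_command", "body": {"increments": [[[0, 0, 2], [0, 0, -1], 1], [[0, 0, 2], [0, 0, -1], 1], [[0, 0, 2], [0, 0, -1], 1], [[0, 0, 2], [0, 0, -1], 1], [[0, 0, 2], [0, 0, -1], 1]]}}

```text
clock: 5.25
position: [605.2, 83.3, 191.1]
ee_rot: [-0.457, 0.539, 0.457, 0.541]
contact_force: [-3.5, 0.7, 7.0]
gripper_width: 19.4
```

```bash
python3 - <<'E'
from h import *
s=readout.read_state();print(s["position"],s["ee_rot"],s["contact_force"],s["wrist_torque"],s["joints"])
print(np.degrees(2*np.arctan2(-s["ee_rot"][0],s["ee_rot"][1])))
E
```

```text
[605.15080192  83.34364783 191.08013715] [-0.45660328  0.53873704  0.45657728  0.54112202] [-3.45343868  0.74519574  7.04753868] [0.20387163 1.2586218  0.05220134] [ 4.01052164e-01  3.89300237e-01 -8.94172038e-02 -1.08855497e-03
 -1.08884691e+00 -5.67421461e-01]
80.56547814009943
```

>>> {"method": "arm_command", "body": {"increments": [[[0, 0, 0], [0, 0, 5], 1], [[0, 0, 0], [0, 0, 10], 1], [[0, 0, 0], [0, 0, 15], 1], [[0, 0, 0], [0, 0, 20], 1], [[0, 0, 0], [0, 0, 20], 1]]}}

```text
clock: 5.75
position: [605.5, 83.4, 211.5]
ee_rot: [-0.457, 0.538, 0.456, 0.541]
contact_force: [0.4, 0.9, -0.9]
gripper_width: 19.1
```

>>> {"method": "arm_command", "body": {"increments": [[[0, 0, 0], [0, 0, 20], 1], [[0, 0, 0], [0, 0, 40], 1], [[0, 0, 0], [0, 0, 60], 1], [[0, 0, 0], [0, 0, 85], 1], [[0, 0, 0], [0, 0, 105], 1]]}}

```text
clock: 6.25
position: [605.6, 83.3, 317.5]
ee_rot: [-0.457, 0.538, 0.456, 0.542]
contact_force: [0.3, 0.1, -1.5]
gripper_width: 19.3
```

```bash
python3 - <<'E'
from h import *
s=readout.read_state();print(s["position"],s["contact_force"],s["joints"],s["gripper_width"])
s,_=snap("scene","s3")
cv2.imwrite("pics/c3.png",cv2.resize(s[80:260,290:450],(480,540),interpolation=2))
E
```

```text
[605.55355202  83.34028472 317.54146702] [ 0.26064247  0.05141705 -1.48027043] [ 4.00882616e-01  3.15086416e-01  1.18639277e-01 -7.77874255e-04
 -1.36984568e+00 -5.67622390e-01] 19.329967221978702
```

View pics/c3.png

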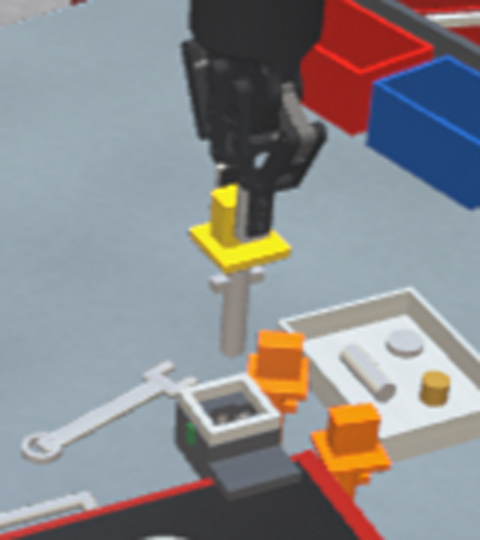

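The pin is fully out, tip at crop (232,350), above the open collar at (228,405). I carry it to above the mat.

>>> {"method": "arm_command", "body": {"increments": [[[0, 0, -2], [-14, -46, 0], 1], [[0, 0, -5], [-29, -92, 0], 1], [[0, 0, -8], [-43, -138, 0], 1], [[0, 0, -11], [-57, -184, 0], 1], [[0, 0, -14], [-71, -230, 0], 1]]}}

```text
clock: 6.8
position: [534.9, -148.2, 320.6]
ee_rot: [-0.389, 0.589, 0.385, 0.595]
contact_force: [1.3, -0.3, -1.8]
gripper_width: 19.0
```

>>> {"method": "arm_command", "body": {"increments": [[[0, 0, -2], [-14, -46, 0], 1], [[0, 0, -5], [-29, -92, 0], 1], [[0, 0, -8], [-43, -138, 0], 1], [[0, 0, -11], [-57, -184, 0], 1], [[0, 0, -13], [-71, -230, 0], 1]]}}

```text
clock: 7.3
position: [462.8, -379.7, 319.6]
ee_rot: [-0.319, 0.629, 0.315, 0.635]
contact_force: [1.3, -0.0, -1.9]
gripper_width: 18.8
```

>>> {"method": "arm_command", "body": {"increments": [[[6.4, -4.8, 0], [-1, -2, 0], 1], [[12.8, -9.6, 0], [-2, -5, 0], 1], [[19, -14.4, 0], [-2, -5, 0], 1], [[25.6, -19.2, 0], [-2, -5, 0], 1], [[32, -24, 0], [-2, -5, 0], 1]]}}

```text
clock: 7.8
position: [460.7, -385.3, 319.6]
ee_rot: [-0.19, 0.373, 0.403, 0.814]
contact_force: [-0.3, 0.9, -2.4]
gripper_width: 19.2
```

```bash
python3 - <<'E'
from h import *
s=readout.read_state();print(s["position"],s["contact_force"],s["joints"],s["gripper_width"]);print(Rotation.from_quat(s["ee_rot"]).as_matrix())
E
```

```text
[ 460.71041612 -385.29800156  319.56977974] [-0.26607435  0.88660434 -2.42524643] [-0.81173988  0.38942884  0.30611008 -0.69886582 -1.60683661  0.18417751] 19.214238628546497
[[ 0.39790411 -0.79725784  0.4539298 ]
 [ 0.5147328   0.60357728  0.60888801]
 [-0.75942245 -0.00862649  0.65054064]]
```

>>> {"method": "arm_command", "body": {"increments": [[[5.6, -4.2, 0], [0, 0, -20], 1], [[11.2, -8.4, 0], [0, 0, -45], 1], [[16.8, -12.6, 0], [0, 0, -70], 1], [[22.4, -16.8, 0], [0, 0, -95], 1], [[27.6, -20.7, 0], [0, 0, -120], 1]]}}

```text
clock: 8.3
position: [460.1, -386.1, 197.8]
ee_rot: [-0.059, 0.114, 0.438, 0.89]
contact_force: [0.5, 0.5, -2.3]
gripper_width: 19.3
```

>>> {"method": "arm_command", "body": {"increments": [[[0, 0, 0], [0, 0, -30], 1], [[0, 0, 0], [0, 0, -60], 1], [[0, 0, 0], [0, 0, -80], 1], [[0, 0, 0], [0, 0, -100], 1], [[0, 0, 0], [0, 0, -100], 1]]}}

```text
clock: 8.8
position: [459.8, -385.2, 94.9]
ee_rot: [-0.056, 0.115, 0.438, 0.89]
contact_force: [0.2, 0.5, -0.8]
gripper_width: 18.7
```

```bash
python3 - <<'E'
from h import *
s=readout.read_state();print(s["position"],s["contact_force"],s["joints"],s["gripper_width"]);print(Rotation.from_quat(s["ee_rot"]).as_matrix())
s,_=snap("scene","s4");t,_=snap("top","t4")
cv2.imwrite("pics/c4.png",np.hstack([cv2.resize(s[180:400,20:270],(500,440)),t[220:440,400:640]][:1]+[cv2.resize(t[220:440,400:550],(300,440))]))
E
```

```text
[ 459.77550173 -385.23761652   94.87969817] [ 0.21901649  0.49613011 -0.77001163] [-1.03684475  0.83943666  0.20140275 -1.13465738 -1.71005386  0.71755227] 18.73970332889161
[[ 0.58910611 -0.79300273  0.15524388]
 [ 0.7673042   0.609217    0.20024713]
 [-0.25337373  0.00115247  0.96736778]]
```

View pics/c4.png

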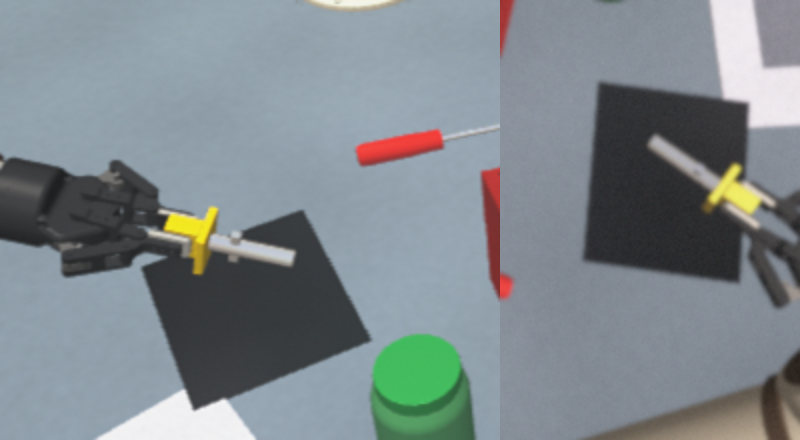

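The pin is near level over the mat: head at crop (190,235), tip at (290,258). I lower it slowly.

>>> {"method": "arm_command", "body": {"increments": [[[0, 0, 0], [0, 0, -15], 1], [[0, 0, 0], [0, 0, -30], 1], [[0, 0, 0], [0, 0, -42], 1], [[0, 0, 0], [0, 0, -52], 1], [[0, 0, 0], [0, 0, -54], 1]]}}

```text
clock: 9.4
position: [460.1, -385.7, 42.2]
ee_rot: [-0.057, 0.114, 0.439, 0.89]
contact_force: [-0.1, -0.7, -1.1]
gripper_width: 19.3
```

>>> {"method": "arm_command", "body": {"increments": [[[0, 0, 0], [0, 0, -1], 1], [[0, 0, 0], [0, 0, -2], 1], [[0, 0, 0], [0, 0, -3], 1], [[0, 0, 0], [0, 0, -4], 1], [[0, 0, 0], [0, 0, -4], 1]]}}

```text
clock: 9.9
position: [460.1, -385.8, 38.4]
ee_rot: [-0.058, 0.114, 0.438, 0.89]
contact_force: [0.5, 0.6, -2.5]
gripper_width: 19.0
```

>>> {"method": "arm_command", "body": {"increments": [[[0, 0, 0], [0, 0, -1], 1], [[0, 0, 0], [0, 0, -2], 1], [[0, 0, 0], [0, 0, -3], 1], [[0, 0, 0], [0, 0, -4], 1], [[0, 0, 0], [0, 0, -4], 1]]}}

```text
clock: 10.4
position: [460.1, -385.8, 35.0]
ee_rot: [-0.058, 0.114, 0.439, 0.89]
contact_force: [-0.1, -0.9, 2.2]
gripper_width: 18.7
```

>>> {"method": "arm_command", "body": {"increments": [[[0, 0, 0], [0, 0, 0], 0.6], [[0, 0, 0], [0, 0, 0], 0.6], [[0, 0, 0], [0, 0, 0], 0.5], [[0, 0, 0], [0, 0, 0], 0.4], [[0, 0, 0], [0, 0, 0], 0.4]]}}

```text
clock: 10.9
position: [460.1, -385.8, 35.0]
ee_rot: [-0.058, 0.114, 0.439, 0.89]
contact_force: [0.4, 0.6, 0.4]
gripper_width: 50.9
```

>>> {"method": "arm_command", "body": {"increments": [[[0, 0, 0], [-6, -8, 4], 0.4], [[0, 0, 0], [-18, -24, 10], 0.4], [[0, 0, 0], [-36, -48, 20], 0.4], [[0, 0, 0], [-60, -78, 40], 0.4], [[0, 0, 0], [-75, -95, 80], 0.4]]}}

```text
clock: 11.4
position: [381.7, -482.8, 113.1]
ee_rot: [-0.055, 0.115, 0.438, 0.89]
contact_force: [0.2, -0.2, 0.3]
gripper_width: 51.4
```

>>> {"method": "arm_command", "body": {"increments": [[[0, 0, 0], [0, 0, 40], 0.4], [[-5.6, 4.2, 0], [0, 0, 80], 0.4], [[-11.2, 8.4, 0], [0, 0, 120], 0.4], [[-18, 13.5, 0], [0, 0, 160], 0.4], [[-24, 18, 0], [0, 0, 190], 0.4]]}}

```text
clock: 11.9
position: [379.9, -485.1, 308.5]
ee_rot: [-0.173, 0.343, 0.405, 0.83]
contact_force: [-0.0, -1.3, -0.2]
gripper_width: 51.1
```

```bash
python3 - <<'E'
from h import *
np.set_printoptions(precision=2,suppress=True)
s=readout.read_state();print(s["position"],s["contact_force"],s["joints"],s["gripper_width"]);print(Rotation.from_quat(s["ee_rot"]).as_matrix())
s,_=snap("scene","s5");t,_=snap("top","t5")
cv2.imwrite("pics/c5.png",np.hstack([cv2.resize(s[180:400,20:270],(500,440)),cv2.resize(t[220:440,400:550],(300,440))]))
E
```

```text
[ 379.9  -485.09  308.47] [-0.03 -1.27 -0.24] [-1.03  0.5   0.44 -0.74 -1.77  0.33] 51.14055498305477
[[ 0.44 -0.79  0.43]
 [ 0.55  0.61  0.56]
 [-0.71 -0.01  0.71]]
```

View pics/c5.png

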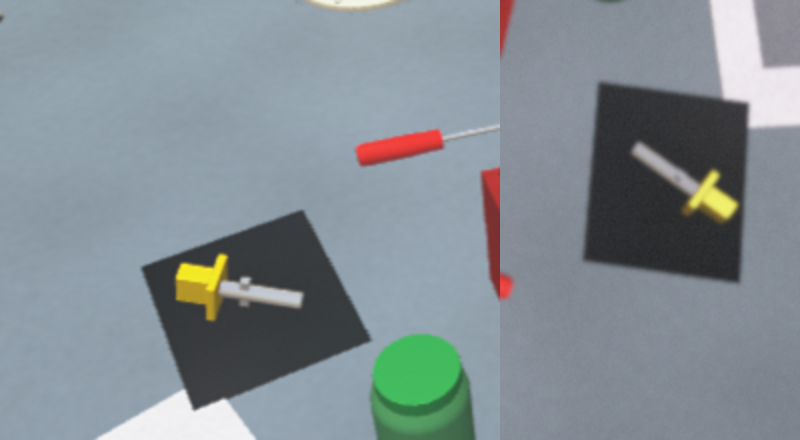

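The pin lies flat inside the mat: head at left crop (195,283), tip at (298,298). Next, the handle.

>>> {"method": "arm_command", "body": {"increments": [[[-6.4, 4.8, 0], [18, 43, 0], 0.5], [[-12.8, 9.6, 0], [36, 87, 0], 0.65], [[-19.2, 14.4, 0], [55, 131, 0], 0.65], [[-25.6, 19.2, 0], [74, 175, 0], 0.65], [[-32, 24, 0], [90, 219, 0], 0.65]]}}

```text
clock: 12.5
position: [472.5, -264.9, 317.0]
ee_rot: [-0.315, 0.602, 0.321, 0.66]
contact_force: [0.7, -0.6, -0.6]
gripper_width: 29.8
```

>>> {"method": "arm_command", "body": {"increments": [[[-4, 3, 5], [18, 43, 0], 0.65], [[-4, 3, 10], [36, 87, 0], 0.65], [[-4, 3, 15], [55, 131, 0], 0.65], [[-4, 3, 20], [74, 175, 0], 0.65], [[-4, 3, 25], [88, 219, 0], 0.65]]}}

```text
clock: 13.0
position: [561.1, -45.1, 317.7]
ee_rot: [-0.452, 0.547, 0.443, 0.548]
contact_force: [0.9, -0.2, 1.7]
gripper_width: 29.6
```

```bash
python3 - <<'E'
from h import *
np.set_printoptions(precision=2,suppress=True)
s=readout.read_state();print(s["position"],s["gripper_width"],s["joints"]);T=Rotation.from_quat(s["ee_rot"])
a=np.radians(168.3);y=np.array([np.cos(a),np.sin(a),0]);x=np.array([0,0,-1.]);W=Rotation.from_matrix(np.stack([x,y,np.cross(x,y)],1))
print((W*T.inv()).as_rotvec(degrees=True))
E
```

```text
[561.06 -45.13 317.7 ] 29.568208261065735 [ 0.21  0.22 -0.01  0.01 -1.33 -0.42]
[ 0.53  0.5  -0.29]
```

>>> {"method": "arm_command", "body": {"increments": [[[0.5, 0.5, 0], [3, -0.5, -45], 0.65], [[0.5, 0.5, 0], [3, -0.5, -90], 0.65], [[0.5, 0.5, 0], [3, -0.5, -135], 0.65], [[0.5, 0.5, 0], [3, -0.5, -165], 0.65], [[0.5, 0.5, 0], [3, -0.5, -170], 0.65]]}}

```text
clock: 13.5
position: [561.4, -47.1, 144.0]
ee_rot: [-0.445, 0.551, 0.449, 0.545]
contact_force: [-0.0, 0.0, 0.5]
gripper_width: 29.9
```

>>> {"method": "arm_command", "body": {"increments": [[[0, 0, 0], [0, 0, -12], 0.65], [[0, 0, 0], [0, 0, -25], 0.65], [[0, 0, 0], [0, 0, -38], 0.65], [[0, 0, 0], [0, 0, -50], 0.65], [[0, 0, 0], [0, 0, -50], 0.65]]}}

```text
clock: 14.0
position: [563.1, -47.6, 102.6]
ee_rot: [-0.449, 0.549, 0.447, 0.546]
contact_force: [-20.5, 3.1, 40.0]
gripper_width: 29.6
```

>>> {"method": "arm_command", "body": {"increments": [[[0, 0, 0], [0, 0, 0], 0.8], [[0, 0, 0], [0, 0, 0], 1], [[0, 0, 0], [0, 0, 0], 1], [[0, 0, 0], [0, 0, 0], 1], [[0, 0, 0], [0, 0, 0], 1]]}}

```text
clock: 14.5
position: [555.1, -47.2, 103.0]
ee_rot: [-0.444, 0.554, 0.451, 0.541]
contact_force: [-18.9, 7.7, 18.4]
gripper_width: 7.7
```

```bash
python3 - <<'E'
from h import *
np.set_printoptions(precision=2,suppress=True)
s=readout.read_state();print(s["position"],s["contact_force"],s["wrist_torque"],s["joints"])
s,_=snap("scene","s6");t,_=snap("top","t6")
cv2.imwrite("pics/c6.png",np.hstack([cv2.resize(s[130:290,230:390],(440,440),interpolation=2),cv2.resize(t[180:290,270:370],(360,440),interpolation=2)]))
E
```

```text
[555.05 -47.2  102.95] [-18.94   7.67  18.42] [ 2.24  5.58 -0.18] [ 0.21  0.41 -0.32 -0.   -0.87 -0.41]
```

View pics/c6.png

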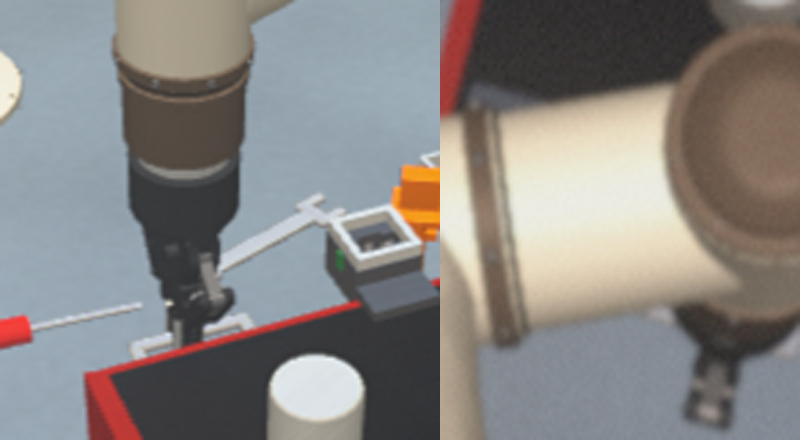

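The knuckle on the chest side rubs the chest's top edge, at left crop (215,300), and the jaws have closed on the bar (7.7 mm). Pulling outward relieves the contact.

>>> {"method": "arm_command", "body": {"increments": [[[0, 0, 0], [-4, 1, 0], 1], [[0, 0, 0], [-8, 1.6, 0], 1], [[0, 0, 0], [-12, 2.5, 0], 1], [[0, 0, 0], [-16, 3.3, 0], 1], [[0, 0, 0], [-20, 4, 0], 1]]}}

```text
clock: 15.1
position: [535.7, -43.0, 103.1]
ee_rot: [-0.445, 0.553, 0.45, 0.542]
contact_force: [1.5, 0.5, -0.7]
gripper_width: 7.6
```

>>> {"method": "arm_command", "body": {"increments": [[[0, 0, 0], [-10, 2, 0], 1], [[0, 0, 0], [-20, 4, 0], 1], [[0, 0, 0], [-30, 6.2, 0], 1], [[0, 0, 0], [-40, 8.3, 0], 1], [[0, 0, 0], [-50, 10.4, 0], 1]]}}

```text
clock: 15.6
position: [484.9, -32.1, 103.1]
ee_rot: [-0.445, 0.553, 0.45, 0.542]
contact_force: [2.6, 3.0, -2.8]
gripper_width: 7.6
```

>>> {"method": "arm_command", "body": {"increments": [[[0, 0, 0], [-10, 2, 0], 1], [[0, 0, 0], [-20, 4, 0], 1], [[0, 0, 0], [-30, 6.2, 0], 1], [[0, 0, 0], [-40, 8.3, 0], 1], [[0, 0, 0], [-47, 9.8, 0], 1]]}}

```text
clock: 16.1
position: [437.1, -21.7, 103.1]
ee_rot: [-0.444, 0.552, 0.45, 0.543]
contact_force: [3.2, 5.1, -4.9]
gripper_width: 7.1
```

```bash
python3 - <<'E'
from h import *
np.set_printoptions(precision=2,suppress=True)
s=readout.read_state();print(s["position"],s["contact_force"],s["gripper_width"])
s,_=snap("scene","s7")
cv2.imwrite("pics/c7.png",cv2.resize(s[130:330,180:430],(625,500),interpolation=2))
E
```

```text
[437.11 -21.75 103.07] [ 3.17  5.11 -4.91] 7.141949385191323
```

View pics/c7.png

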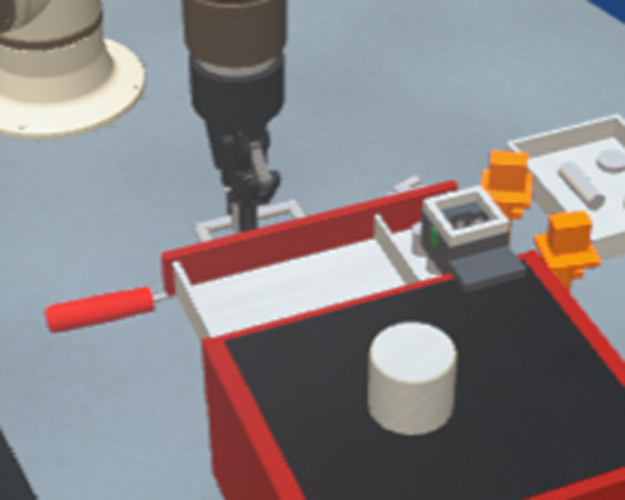

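The drawer is open with the large white compartment at crop (290,285) and the sockets section at its +y end. I release and lift.

>>> {"method": "arm_command", "body": {"increments": [[[0, 0, 0], [0, 0, 0], 0.85], [[0, 0, 0], [0, 0, 0], 0.8], [[0, 0, 0], [0, 0, 0], 0.8], [[0, 0, 0], [0, 0, 5], 0.8], [[0, 0, 0], [0, 0, 12], 0.8]]}}

```text
clock: 16.65
position: [435.8, -21.9, 115.2]
ee_rot: [-0.444, 0.553, 0.451, 0.542]
contact_force: [0.7, 0.1, -0.1]
gripper_width: 16.7
```

>>> {"method": "arm_command", "body": {"increments": [[[0, 0, 0], [0, 0, 25], 0.8], [[0, 0, 0], [0, 0, 60], 0.8], [[0, 0, 0], [0, 0, 100], 0.8], [[0, 0, 0], [0, 0, 145], 0.8], [[0, 0, 0], [0, 0, 180], 0.7]]}}

```text
clock: 17.15
position: [435.9, -22.2, 298.8]
ee_rot: [-0.445, 0.552, 0.45, 0.543]
contact_force: [1.7, -0.7, 0.1]
gripper_width: 25.6
```

```bash
python3 - <<'E'
from h import *
np.set_printoptions(precision=1,suppress=True)
st=readout.read_state();print(st["position"],st["contact_force"],st["gripper_width"])
s,sd=snap("scene","s8")
# drawer opening from scene depth: floor points ~94 and front wall
yaw=np.radians(-11.7);c,q=np.cos(yaw),np.sin(yaw);R=np.array([[c,-q],[q,c]]);O=np.array([613.2,-9.6])
P=cloud("scene",sd);C=(P[...,:2]-O)@R;z=P[...,2]
hs=cv2.cvtColor(s,cv2.COLOR_BGR2HSV)
m=(abs(C[...,1]+45)<40)&(C[...,0]<-10)&(C[...,0]>-220)
fl=m&(abs(z-94)<5);print("floor",fl.sum(),np.percentile(C[fl],[1,50,99],axis=0),np.median(z[fl]))
h=m&(abs(z-114)<8)&(C[...,0]<-130)&(hs[...,1]<60);print("handle",h.sum(),np.percentile(C[h],[1,50,99],axis=0))
fw=m&(z>120)&(z<160)&(hs[...,1]>120)&(C[...,0]<-60);print("front",np.percentile(C[fw],[1,50,99],axis=0),z[fw].max())
# pin in both views
for n in("top0","t5"):pass
t,td=cv2.imread("pics/t5.png"),np.load("pics/t5.npy");
for n,I,D in(("top",t,td),("scene",s,sd)):
    P=cloud(n,D);H=cv2.cvtColor(I,cv2.COLOR_BGR2HSV);reg=(P[...,0]>375)&(P[...,0]<585)&(P[...,1]<-265)&(P[...,1]>-450)
    y=reg&(H[...,1]>120)&(abs(H[...,0].astype(int)-28)<6); g=reg&(H[...,1]<90)&(H[...,2]>100)&(P[...,2]>5)
    print(n,y.sum(),g.sum(),"head",P[y].mean(0),P[y].max(0),"shaft",P[g].mean(0))
    q=P[g][:,:2]; u,sv,vt=np.linalg.svd(q-q.mean(0)); d=vt[0]*np.sign(vt[0][0]); a=(q-q.mean(0))@d; print("dir",np.degrees(np.arctan2(d[1],d[0])),"tip",q.mean(0)+d*a.max(),"span",a.min(),a.max())
E
```

```text
[435.9 -22.2 298.8] [ 1.7 -0.7  0.1] 25.64846834611096
floor 873 [[-124.2  -84.4]
 [ -90.1  -45.7]
 [ -54.9   -5.7]] 94.83353282523876
handle 178 [[-173.9  -84.8]
 [-166.7  -44. ]
 [-150.5   -5.4]]
front [[-131.7  -83.9]
 [-123.2  -45.6]
 [-118.1   -6. ]] 134.09029631101794
top 298 312 head [ 461.5 -389.8   41.1] [ 494.  -360.5   54.9] shaft [ 491.1 -350.7   22.7]
dir -39.45256652350694 tip [ 592.3 -434. ] span -132.67269034373575 131.07742371105982
scene 509 437 head [ 463.3 -392.6   37.4] [ 490.  -353.2   54.4] shaft [ 494.8 -357.5   21.6]
dir -56.24688483707971 tip [ 563.8 -460.8] span -124.29241738492654 124.13600961111568
```

```bash
python3 - <<'E'
from h import *
np.set_printoptions(precision=1,suppress=True)
c0=np.array([454.5,-393]);d0=np.array([.609,.793]);n0=np.array([-.793,.609])
for n,I,D in(("top",cv2.imread("pics/t5.png"),np.load("pics/t5.npy")),("scene",cv2.imread("pics/s8.png"),np.load("pics/s8.npy"))):
    P=cloud(n,D);q=P[...,:2]-c0;a=q@d0;b=q@n0;V=I.max(2)
    g=(a>35)&(a<110)&(abs(b)<25)&(V>85)&(P[...,2]>6)
    x=P[g];A=a[g];B=b[g];k=np.polyfit(A,B,1)
    print(n,g.sum(),"a",np.percentile(A,[1,99]),"slope deg",np.degrees(np.arctan(k[0])),"b at grip/at 50",np.polyval(k,[0,50]),"zmax",x[:,2].max(),"mid",x.mean(0))
E
```

```text
top 230 a [35.9 98.5] slope deg 1.110112801357823 b at grip/at 50 [-0.1  0.9] zmax 42.58450580391377 mid [ 493.8 -339.9   24.3]
scene 312 a [36.6 97.1] slope deg 1.2082830173468564 b at grip/at 50 [-6.1 -5.1] zmax 41.799262746276895 mid [ 498.  -344.1   23.2]
```

>>> {"method": "arm_command", "body": {"increments": [[[0, 0, -4], [6, -48, 0], 0.5], [[0, 0, -8], [13, -96, 0], 0.35], [[0, 0, -12], [20, -144, 0], 0.3], [[0, 0, -16], [27, -192, 0], 0.3], [[0, 0, -20], [34, -240, 0], 0.3]]}}

```text
clock: 17.7
position: [472.6, -264.4, 305.1]
ee_rot: [-0.344, 0.619, 0.345, 0.616]
contact_force: [0.4, 0.7, 0.3]
gripper_width: 59.8
```

>>> {"method": "arm_command", "body": {"increments": [[[0, 0, -3], [6, -45, -30], 0.3], [[0, 0, -5], [13, -92, -70], 0.3], [[0, 0, -5], [13, -94, -110], 0.3], [[0, 0, -5], [13, -94, -150], 0.3], [[0, 0, -5], [13, -94, -180], 0.3]]}}

```text
clock: 18.2
position: [483.6, -358.6, 121.6]
ee_rot: [-0.315, 0.634, 0.319, 0.63]
contact_force: [0.9, -0.1, -0.5]
gripper_width: 59.8
```

```bash
python3 - <<'E'
from h import *
np.set_printoptions(precision=2,suppress=True)
s=readout.read_state();p=s["position"];T=Rotation.from_quat(s["ee_rot"])
a=np.radians(143.6);y=np.array([np.cos(a),np.sin(a),0]);x=np.array([0,0,-1.]);W=Rotation.from_matrix(np.stack([x,y,np.cross(x,y)],1))
print(p,np.array([483.3,-357.1,7])-p,(W*T.inv()).as_rotvec(degrees=True),s["gripper_width"],s["joints"])
E
```

```text
[ 483.61 -358.64  121.59] [  -0.31    1.54 -114.59] [-0.12 -0.46  0.36] 59.7563279094619 [-0.37  0.45 -0.19  0.   -0.94 -0.27]
```

>>> {"method": "arm_command", "body": {"increments": [[[0, -0.5, 0], [0, 1.5, -35], 0.3], [[0, -0.5, 0], [0, 1.5, -70], 0.3], [[0, -0.5, 0], [0, 1.5, -95], 0.3], [[0, -0.5, 0], [0, 1.5, -113], 0.3], [[0, -0.5, 0], [0, 1.5, -113], 0.4]]}}

```text
clock: 18.7
position: [481.6, -356.4, 5.9]
ee_rot: [-0.314, 0.633, 0.319, 0.631]
contact_force: [-0.9, 0.8, 0.7]
gripper_width: 50.9
```

>>> {"method": "arm_command", "body": {"increments": [[[0, 0, 0], [0, 0, 0], 0.6], [[0, 0, 0], [0, 0, 0], 0.7], [[0, 0, 0], [0, 0, 0], 0.8], [[0, 0, 0], [0, 0, 0], 1], [[0, 0, 0], [0, 0, 0], 1]]}}

```text
clock: 19.2
position: [482.3, -356.7, 7.3]
ee_rot: [-0.315, 0.633, 0.318, 0.632]
contact_force: [-0.9, 0.7, 5.2]
gripper_width: 14.1
```

>>> {"method": "arm_command", "body": {"increments": [[[0, 0, 0], [0, 0, 0], 1], [[0, 0, 0], [0, 0, 0], 1], [[0, 0, 0], [0, 0, 3], 1], [[0, 0, 0], [0, 0, 10], 1], [[0, 0, 0], [0, 0, 20], 1]]}}

```text
clock: 19.7
position: [481.7, -356.5, 27.1]
ee_rot: [-0.314, 0.633, 0.319, 0.631]
contact_force: [0.5, -0.3, -1.8]
gripper_width: 13.8
```

>>> {"method": "arm_command", "body": {"increments": [[[0, 0, 0], [0, 0, 40], 1], [[0, 0, 0], [0, 0, 85], 1], [[0, 0, 0], [0, 0, 130], 1], [[0, 0, 0], [0, 0, 180], 1], [[0, 0, 0], [0, 0, 220], 1]]}}

```text
clock: 20.2
position: [481.7, -356.7, 251.4]
ee_rot: [-0.316, 0.632, 0.318, 0.632]
contact_force: [-0.4, 0.3, -1.4]
gripper_width: 13.9
```

```bash
python3 - <<'E'
from h import *
np.set_printoptions(precision=1,suppress=True)
yaw=np.radians(-11.7);c,q=np.cos(yaw),np.sin(yaw);R=np.array([[c,-q],[q,c]]);O=np.array([613.2,-9.6])
s,sd=snap("scene","s9");t,_=snap("top","t9")
st=readout.read_state();print(st["position"],st["contact_force"],st["gripper_width"])
P=cloud("scene",sd);C=(P[...,:2]-O)@R;z=P[...,2]
for x in(-90,-60,-35):
    m=(abs(C[...,0]-x)<6)&(abs(z-94)<5);print("floor y range at x",x,np.percentile(C[...,1][m],[0,2,50,98,100]))
    m=(abs(C[...,0]-x)<6)&(z>117)&(z<140)&(C[...,1]>-150)&(C[...,1]<70);print(" walls",np.histogram(C[...,1][m],np.arange(-150,71,10)))
g=R@[-60,-30]+O;print(g)
cv2.imwrite("pics/c9.png",np.hstack([cv2.resize(s[100:340,60:360],(500,400)),cv2.resize(t[180:380,270:420],(300,400))]))
E
```

```text
[ 484.4 -358.3  255.9] [ 0.2 -0.1 -0.4] 13.817560967615686
floor y range at x -90 [-126.1 -110.7  -23.9  518.   521.1]
 walls (array([ 0,  0, 13,  0,  0,  0,  0,  0,  0,  0,  0,  0,  0,  0,  0,  0,  0,
        0,  0,  0,  8,  0]), array([-150, -140, -130, -120, -110, -100,  -90,  -80,  -70,  -60,  -50,
        -40,  -30,  -20,  -10,    0,   10,   20,   30,   40,   50,   60,
         70]))
floor y range at x -60 [-126.2 -111.2  -17.6  518.2  522.3]
 walls (array([ 0,  0, 13,  0,  0,  0,  0,  0,  0,  0,  0,  0,  0,  0,  0,  0,  0,
        0,  0,  0,  7,  0]), array([-150, -140, -130, -120, -110, -100,  -90,  -80,  -70,  -60,  -50,
        -40,  -30,  -20,  -10,    0,   10,   20,   30,   40,   50,   60,
         70]))
floor y range at x -35 [183.3 214.9 587.3 698.6 702.9]
 walls (array([ 0,  0, 14,  0,  0,  0,  0,  0,  0,  0,  0,  0,  0,  0,  0,  0,  0,
        0,  0,  0, 10,  2]), array([-150, -140, -130, -120, -110, -100,  -90,  -80,  -70,  -60,  -50,
        -40,  -30,  -20,  -10,    0,   10,   20,   30,   40,   50,   60,
         70]))
[548.4 -26.8]
```

View pics/c9.png

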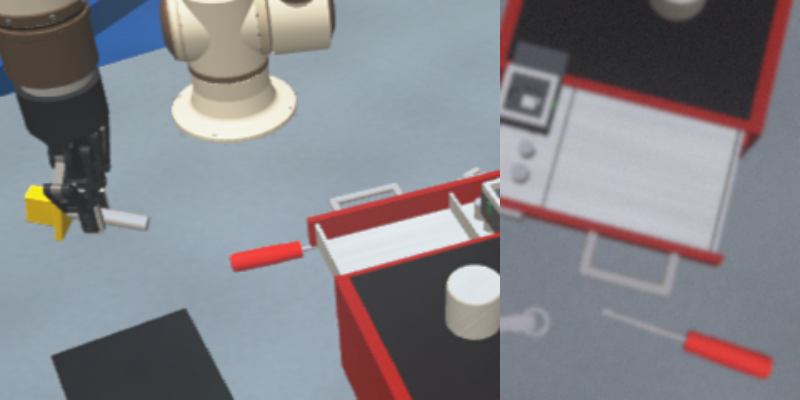

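The pin is held level: head at left crop (45,210), tip at (145,222). The compartment is seen empty at right crop (640,165). I carry the pin over.

>>> {"method": "arm_command", "body": {"increments": [[[0, 0, 3], [8, 40, 10], 1], [[0, 0, 6], [16, 80, 20], 1], [[0, 0, 9], [24, 120, 20], 1], [[0, 0, 12], [32, 160, 20], 1], [[0, 0, 15], [40, 200, 20], 1]]}}

```text
clock: 20.8
position: [523.8, -156.6, 275.8]
ee_rot: [-0.399, 0.582, 0.395, 0.587]
contact_force: [1.1, -0.7, -1.2]
gripper_width: 13.8
```

>>> {"method": "arm_command", "body": {"increments": [[[0, 0, 3], [7, 40, 0], 1], [[0, 0, 6], [14, 80, 0], 1], [[0, 0, 9], [20, 120, 0], 1], [[0, 0, 10], [22, 133, -15], 1], [[0, 0, 10], [22, 133, -50], 1]]}}

```text
clock: 21.3
position: [547.8, -21.2, 228.2]
ee_rot: [-0.451, 0.542, 0.445, 0.552]
contact_force: [1.4, 0.3, -2.1]
gripper_width: 14.5
```

```bash
python3 - <<'E'
from h import *
np.set_printoptions(precision=2,suppress=True)
s=readout.read_state();p=s["position"];T=Rotation.from_quat(s["ee_rot"])
a=np.radians(168.3);y=np.array([np.cos(a),np.sin(a),0]);x=np.array([0,0,-1.]);W=Rotation.from_matrix(np.stack([x,y,np.cross(x,y)],1))
print(p,np.array([546.8,-24.4,98])-p,(W*T.inv()).as_rotvec(degrees=True),s["gripper_width"],s["contact_force"])
E
```

```text
[547.81 -21.2  228.17] [  -1.01   -3.2  -130.17] [-0.13  0.96 -0.3 ] 14.512177530731647 [ 1.4   0.29 -2.06]
```

>>> {"method": "arm_command", "body": {"increments": [[[0, 1, 0], [-1, -3, -30], 1], [[0, 1, 0], [-1, -3, -60], 1], [[0, 1, 0], [-1, -3, -85], 1], [[0, 1, 0], [-1, -3, -105], 1], [[0, 1, 0], [-1, -3, -118], 1]]}}

```text
clock: 21.8
position: [545.3, -24.4, 108.2]
ee_rot: [-0.446, 0.548, 0.449, 0.547]
contact_force: [-0.4, -0.1, -1.4]
gripper_width: 13.8
```

>>> {"method": "arm_command", "body": {"increments": [[[0, 0, 0], [0, 0, -2], 1], [[0, 0, 0], [0, 0, -4], 1], [[0, 0, 0], [0, 0, -6], 1], [[0, 0, 0], [0, 0, -8], 1], [[0, 0, 0], [0, 0, -8], 1]]}}

```text
clock: 22.3
position: [545.4, -24.4, 100.6]
ee_rot: [-0.446, 0.548, 0.449, 0.547]
contact_force: [-0.4, 0.4, -1.8]
gripper_width: 13.8
```

>>> {"method": "arm_command", "body": {"increments": [[[0, 0, 0], [0, 0, -1], 1], [[0, 0, 0], [0, 0, -2], 1], [[0, 0, 0], [0, 0, -3], 1], [[0, 0, 0], [0, 0, -3], 1], [[0, 0, 0], [0, 0, -3], 1]]}}

```text
clock: 22.8
position: [545.5, -24.4, 97.6]
ee_rot: [-0.446, 0.548, 0.449, 0.547]
contact_force: [0.7, -0.2, -2.4]
gripper_width: 14.0
```

>>> {"method": "arm_command", "body": {"increments": [[[0, 0, 0], [0, 0, 0], 0.7], [[0, 0, 0], [0, 0, 0], 0.6], [[0, 0, 0], [0, 0, 0], 0.55], [[0, 0, 0], [0, 0, 0], 0.55], [[0, 0, 0], [0, 0, 0], 0.55]]}}

```text
clock: 23.3
position: [545.6, -24.3, 97.7]
ee_rot: [-0.446, 0.548, 0.449, 0.547]
contact_force: [0.7, 0.4, 1.0]
gripper_width: 38.7
```

>>> {"method": "arm_command", "body": {"increments": [[[0, 0, 0], [0, 0, 15], 0.55], [[0, 0, 0], [0, 0, 40], 0.55], [[0, 0, 0], [0, 0, 80], 0.55], [[0, 0, 0], [0, 0, 125], 0.55], [[0, 0, 0], [0, 0, 170], 0.55]]}}

```text
clock: 23.8
position: [545.1, -24.5, 269.3]
ee_rot: [-0.446, 0.548, 0.449, 0.547]
contact_force: [1.4, 0.4, -1.0]
gripper_width: 38.5
```

>>> {"method": "arm_command", "body": {"increments": [[[0, 0, 0], [-15, -45, 10], 0.55], [[0, 0, 0], [-30, -90, 20], 0.55], [[0, 0, 0], [-45, -135, 20], 0.55], [[0, 0, 0], [-60, -180, 20], 0.55], [[0, 0, 0], [-75, -225, 20], 0.55]]}}

```text
clock: 24.3
position: [469.2, -251.0, 289.7]
ee_rot: [-0.447, 0.548, 0.449, 0.547]
contact_force: [1.2, -0.4, -0.4]
gripper_width: 38.8
```

```bash
python3 - <<'E'
from h import *
np.set_printoptions(precision=1,suppress=True)
yaw=np.radians(-11.7);c,q=np.cos(yaw),np.sin(yaw);R=np.array([[c,-q],[q,c]]);O=np.array([613.2,-9.6])
s,sd=snap("scene","s10");t,td=snap("top","t10")
for n,I,D in(("scene",s,sd),("top",t,td)):
    P=cloud(n,D);C=(P[...,:2]-O)@R;z=P[...,2];H=cv2.cvtColor(I,cv2.COLOR_BGR2HSV)
    y=(H[...,1]>120)&(abs(H[...,0].astype(int)-28)<6)&(C[...,0]<0)&(C[...,0]>-150)&(abs(C[...,1]+40)<100)
    print(n,y.sum(),np.nanmin(C[y],0),np.nanmax(C[y],0),np.nanmin(z[y]),np.nanmax(z[y]))
    h=(abs(C[...,1]+45)<40)&(abs(z-114)<8)&(C[...,0]<-130)&(C[...,0]>-200)&(H[...,1]<60);print(" handle",np.median(C[h],0))
d=cv2.absdiff(cv2.imread("pics/top0.png"),t).max(2)
cv2.imwrite("pics/c10.png",np.hstack([cv2.resize(s[170:330,200:440],(480,320)),cv2.resize(t[100:370,100:420],(320,270)).copy() if 0 else cv2.resize(t[90:370,110:390],(320,320))]))
E
```

```text
scene 440 [-128.   -95.8] [-36.3 -32.9] 97.25129624498572 143.0492941280595
 handle [-166.7  -43.4]
top 258 [-134.7  -91.4] [-42.1 -50.2] 112.31346482196443 589.3130046577901
 handle [-169.5  -49.9]
```

View pics/c10.png

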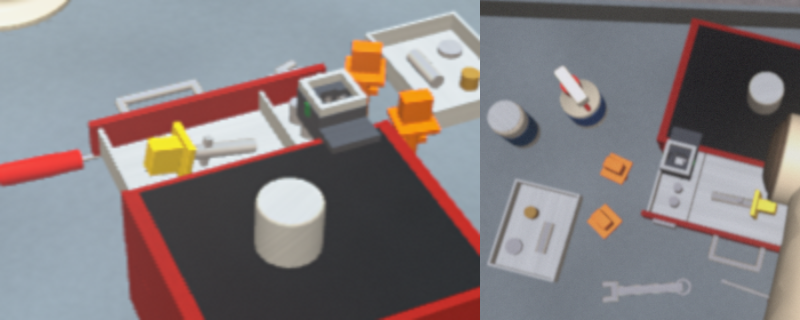

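The pin lies flat in the large compartment (head at left crop (168,152), tip at (250,146)), and the drawer is open about 129 mm. The other things look unmoved and the arm is clear, so I hand in the job.

```bash
python3 -c "
from bench import arm;print(arm.job_done())"
```

```text
the job is handed in; nothing more can be done
None
```

The job is done and handed in at about 24 s of the 72 s. One contact on the way to the handle may count against it.

**What I did:** I pressed the yellow pin down about 6 mm, twisted it about 74° anticlockwise, lifted it out and laid it flat on the mat. I then pulled the drawer open by its bar, picked the pin up by its shaft and laid it flat in the large compartment.

**Last checks:**
- **Drawer:** the scene camera puts the handle about 129 mm out. The top camera gave about 132 mm.
- **Pin:** it lies between the compartment's walls, with its head towards the chest's -y side and its tip towards +y.
- **Other things:** in the last picture nothing else appeared to have moved, judged by eye only. The jar was outside that crop, and the arm hid part of the top view.
- **Robot:** the gripper was clear of everything.

**What went wrong:** while I lowered the gripper to the handle, its finger linkage pressed on the chest's top edge. At the end of that move the reading was 40 N upwards and 20 N sideways, about 45 N in all. It fell to almost nothing once I pulled the drawer. If that counts as the arm or gripper body pressing, it is at or above the 40 N limit. The wrist stayed well below 120 N in every reading, but I have no readings between moves.

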